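Fit the denture pot's two-part lid, then lift off the cap and leave the drainer lid on

TASK

Two denture pots stand open on the sill among two lid sets, each a drainer lid with its cap nested on top. Pick up the lid set that matches the tall pot by its stem, cap and all, lower it gently onto the tall pot until the drainer lid is fully seated in the mouth, and let go; then lift off the cap alone, straight up and right clear of the stem, leaving the drainer lid undisturbed in the pot ready for pouring off. Finish while still holding the cap level in the gripper, clear of everything, and leave the tall pot standing where it is and everything else on the sill alone.

Things in the scene. Friction and masses are not known exactly. Their poses are not given: they have to be found in the camera images.
- tall_pot_rim (a point): centre of the open mouth of the tall round navy plastic denture pot, level with its rim, 100 mm above the sill. The pot stands loose and upright, about 0.28 kg; outside diameter 86 mm at the rim, 74 mm at the foot; wall 3 mm, so the mouth is 80 mm wide. z axis up.
- short_pot_rim (a point): centre of the open mouth of the other navy pot, level with its rim, 62 mm above the sill; outside diameter 62 mm, mouth 56 mm. Not part of the job: leave it alone.
- wide_stem (a point): ivory drainer lid of the wide lid set (45 g with plug, flange and stem in one piece): point on the axis of its upright round stem, 16 mm diameter, half-way up the 26 mm that stands free above the cap's collar; 13 mm below the stem's tip, 55 mm above the lid's underside. z up. Starts on the sill on its plug; lifting it by the stem carries the cap, which rests on the flange.
- wide_seat (a point): same wide drainer lid: centre of the underside of its perforated flange (86 mm wide, 5 mm thick), 41 mm below wide_stem, 14 mm above the lid's underside. Below the flange a plug 14 mm deep, 74 mm wide, tapering to 64 mm at its foot, enters the tall pot's mouth. The point coincides with tall_pot_rim when the drainer lid is fully seated. z up.
- wide_collar (a point): navy cap of the wide set, 45 g, loose on the drainer lid: point on its axis half-way up its round collar (32 mm across, 20 mm tall, bore 22 mm round the stem), the part to grip. Below it a plate 93 mm wide, 3 mm thick, with a 4 mm rim turned down; the point is 10 mm above the plate's top. Nested, it lies 23 mm below wide_stem; raised 53 mm from there the cap clears the stem's tip. z up.
- narrow_stem (a point): the same point on the smaller drainer lid (flange 62 mm wide, plug 50 mm; same stem), which belongs to the short pot. Leave it alone.
- narrow_collar (a point): the same point on the smaller set's cap (69 mm wide; same collar). Leave it alone.
- tumbler: clear acrylic tumbler, 72 mm diameter, 105 mm tall, upright and loose; origin at the centre of its underside. Leave it alone.
- soap_rack: stainless steel wire soap rack, 96 by 136 mm, 27 mm high, fixed; origin at the centre of its underside.
- soap: bar of soap lying on the rack, 55 by 85 by 26 mm; origin at the centre of its underside. Leave it alone.
- denture_brush: wooden-backed denture brush lying bristles down, 165 mm long along its y axis, 21 mm high; origin on the sill under its middle. Leave it alone.
- comb: plastic hair comb lying flat, 175 mm long along its y axis, 35 mm wide, 5 mm thick; origin on the sill under its middle. Leave it alone.
- glasses_clip: chrome spring-clip holder on a round 72 mm foot, gripping folded reading glasses 136 mm wide along its y axis, 130 mm tall in all, fixed; origin at the centre of its foot.

How it is judged:
By the outcome, as a careful person would: the job done as asked, in the order asked, and still so for the second after the job is handed in, while the arm keeps its last pose, push and grip.
It also fails if it takes over 54 s, if anything falls off the work surface, if the arm or the gripper's body presses on something with over 40 N, if the wrist force passes 120 N, or if a joint passes its speed limit or range.

ROBOT

A 6-joint arm with a two-finger parallel gripper is mounted at the origin on the work surface. World frame = base frame: x ahead of the robot, y to its left, z up, the work surface at z = 0. Lengths are in mm, angles in rad, forces in N, time in s.
With the tool pointing down it reaches from about 275 to 1000 mm from the base axis. Payload 8.4 kg.
Tool frame: the origin (TCP) lies at the very end of the fingers, on their centre line; the grasp point (between the pads) lies 19 mm behind it; y points along the fingers, x is the direction in which the jaws open and shut, and the axes are right-handed (so a half turn about y gives the same grasp; the last joint's range is limited). The gripper opens to 85 mm and grips with 20 to 120 N. Pads are 22 mm wide; open, the fingers measure 114 mm over their backs; the gripper's body (76 mm by 85 mm) begins 54 mm behind the grasp point. The pads swing forward as they close: fully open they stand 13 mm farther back than shut.
Start: joints at [-1.102, 0.353, 1.633, -0, 1.155, -0.002], TCP at [283.499, -557.007, 231.281] pointing down, gripper open.
Joint ranges: [-2.63, 2.63], [-0.92, 2.1], [0.06, 2.66], [-1.3, 4.44], [0, 2.69], [-3.02, 3.02]. Speed limits (rad/s): [2.22, 2.22, 2.79, 3.14, 3.14, 3.14].

INTERFACE

Orientations are given as [roll, pitch, yaw] about the fixed x, y, z axes, in that order (R = Rz(yaw) Ry(pitch) Rx(roll)).
In Python, from rig import r gives the robot as it stands.
- The arm moves only by the tool servo_tool, never from a script. Its argument "motion" is a list of rows, each a list of 7 numbers: the opening, from -1 (shut) to 1 (fully open), then the shift along the tool's x, y, z in m, then the turn, a rotation vector about the tool's x, y, z in units of 10 degrees (1.0 is 10 degrees). A call has 1 to 12 rows; each row is the pose to reach, as a shift and turn from the pose commanded when the call began, along the tool's axes at that moment; what a row does not reach only later rows make up. A row lasts 1/8 s, in which the tool goes at most 62.5 mm and 10.7 degrees, less where a joint would pass 70% of its speed; a pose out of reach is approached as far as the arm can. A call with a gripper value outside its range is refused whole. The fingers move at their own pace and stop on an object; "grip_force" is the grip in N (left out, the last holds). Time passes only in rows, so rows that repeat a pose let the fingers close. It gives the time, the measured TCP pose, the force and the opening at its end, in the units of the state.
- r.sense(): the state, without advancing time (a new reading comes with each control period).
- r.grab_frame(name): name is "scene" or "top" or "wrist"; returns the picture (384x512x3 uint8, red, green, blue); there is no depth.
- r.calibration(name): a dict with "fx", "fy", "cx", "cy" (pixels), "R" (3x3) and "t" (3): a world point X has camera coordinates R X + t; the wrist camera has in their place "mount" (4x4, takes a point from camera to tool coordinates, whose origin is the TCP and whose axes are the tool frame's). Camera axes: x right, y down, z forward; pixel columns grow to the right and rows downward; lengths in mm; the calibration is good to about 2 mm. The wrist camera is an equidistant fisheye: a pixel r from the principal point sees the ray r / f radians off the axis. A picture is of the moment at which its call begins: read the wrist's pose just before it. calibration takes no time and is no camera call.
- r.sign_off(): hands the job in, once; it reports no verdict.
The state is a dict: "clock": time; "qpos": joint angles; "qvel": joint speeds; "joint_efforts": joint torques, N m; "eef_pos": TCP position; "tcp_rot": TCP orientation; "contact_force": force on the tool from outside, world axes, zero at the start; "wrist_torque": the same for the moment, N m; "opening": opening from 0.0 (shut) to 1.0 (fully open).
Only numpy, scipy, OpenCV 4.12 (cv2) and the standard library are available. Lean on these libraries where they do the work, as an engineer would, in place of code of your own. Each camera call takes 0.05 s, during which the arm holds its last target. There are 200 camera calls.

## Working session

There is one attempt and no reset: what is moved stays moved. The work goes in short steps, Python scripts to look and compute and a tool call to move; the robot and the scene stay as the last step left them, time stands still between calls to the robot, and variables do not carry over. Pictures are saved under pics/ and viewed, on a budget of 10 in all, crops included, one or two more only if the job needs it, and the job is handed in when it is done.

Besides the shell and the picture viewer there is one more tool, called after "Request:" as name(argument=value, ...), one argument or row to a line, values as JSON. servo_tool: Moves the arm, as the interface text tells. Its arguments: {"type":"object","properties":{"motion":{"type":"array","items":{"type":"array","items":{"type":"number"}}},"grip_force":{"type":"number"}},"required":["motion"]}

```bash
mkdir -p pics; ls
python3 - <<'E'
from rig import r
import cv2,numpy as np
s=r.sense();print(s)
for n in("scene","top"):
    cv2.imwrite(f"pics/{n}0.png",cv2.resize(r.grab_frame(n)[:,:,::-1],(800,600),interpolation=cv2.INTER_CUBIC));print(n,r.calibration(n))
print(r.calibration("wrist"))
E
```

```text
pics
{'clock': 0.0, 'qpos': array([-1.10244098e+00,  3.53639573e-01,  1.63414580e+00,  3.13961614e-05,
        1.15518835e+00, -2.40077518e-03]), 'qvel': array([ 0.0018975 , -0.0002662 , -0.00109847,  0.00037558,  0.00019229,
        0.00015124]), 'joint_efforts': array([-3.06237498e-04, -6.05248046e+01, -3.42060900e+01,  1.13021376e-04,
        9.36672790e-03,  1.66640598e-05]), 'eef_pos': array([ 283.26748267, -556.58470346,  230.56204372]), 'tcp_rot': array([-1.57076431e+00,  1.38099558e-03, -1.10005288e+00]), 'contact_force': array([-0.25324362,  0.07166867,  0.27630649]), 'wrist_torque': array([-0.03334926, -0.02142482,  0.03001797]), 'opening': 0.9993763392287272}
scene {'fx': 375.3774023958852, 'fy': 375.3774023958852, 'cx': 258.13724425058336, 'cy': 191.27587469451893, 'R': array([[ 0.65174866,  0.75830441, -0.01407499],
       [ 0.52398596, -0.46361802, -0.71449076],
       [-0.54832691,  0.4582933 , -0.69950329]]), 't': array([-372.65803373, -257.78120831, 1252.3788981 ])}
top {'fx': 451.09641531981015, 'fy': 451.09641531981015, 'cx': 259.6679158536805, 'cy': 191.42637696446448, 'R': array([[-0.01634083, -0.99969334,  0.01860645],
       [-0.99344226,  0.01412693, -0.11345885],
       [ 0.11316121, -0.02033844, -0.99336846]]), 't': array([   1.95731963,  593.02496837, 1342.70017094])}
{'fx': 297.3186396354542, 'fy': 297.3186396354542, 'cx': 256.5173891943743, 'cy': 190.27540359216587, 'mount': array([[ 9.99999572e-01, -2.95368623e-04,  8.76679086e-04,
         1.11897829e+00],
       [-9.25073594e-04, -3.12200005e-01,  9.50015948e-01,
        -1.41840764e+02],
       [-6.90568752e-06, -9.50016352e-01, -3.12200144e-01,
         7.94337361e+01],
       [ 0.00000000e+00,  0.00000000e+00,  0.00000000e+00,
         1.00000000e+00]])}
```

View pics/top0.png

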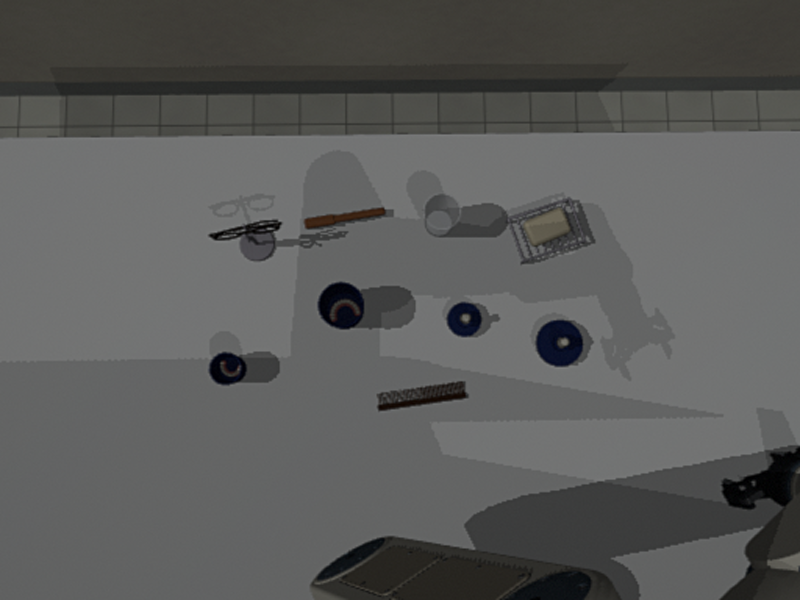

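View pics/scene0.png

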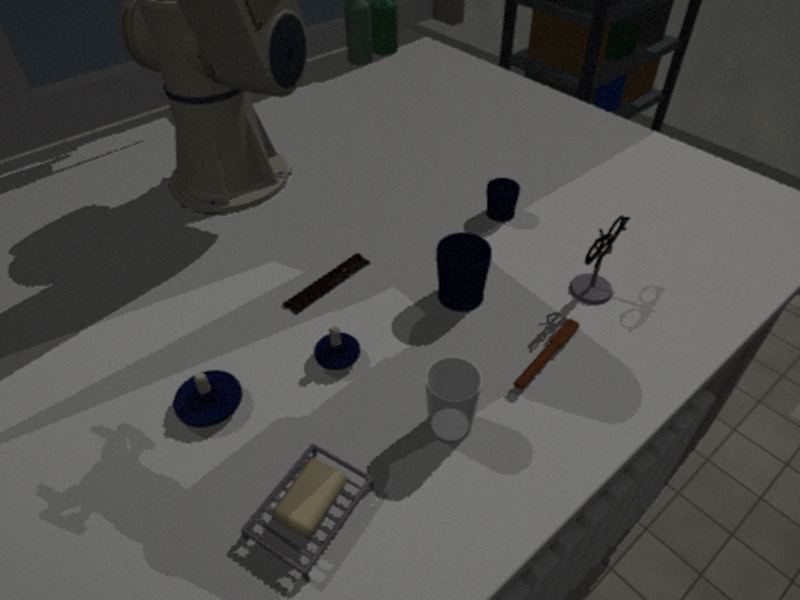

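The top view shows the wide set at about (560,343) with its stem tip at (565,342). The tall pot's rim is at (341,305), the narrow set at (464,319), the short pot at (228,368), the tumbler at (441,215) and the rack at (550,230). In the scene view the wide stem is at (202,378) and the tall rim at (464,249).

```bash
cat > h.py <<'E'
from rig import r
import cv2,numpy as np
from scipy.spatial.transform import Rotation as Ro
def onplane(n,u,v,z,k=1.5625):
    c=r.calibration(n);R,t=c["R"],c["t"]
    d=R.T@np.array([(u/k-c["cx"])/c["fx"],(v/k-c["cy"])/c["fy"],1]);o=-R.T@t
    return o+d*(z-o[2])/d[2]
def pose():
    s=r.sense();return s,Ro.from_euler("xyz",s["tcp_rot"])
def wray(u,v,z,s,Rt,k=1.):
    c=r.calibration("wrist");x=np.array([u/k-c["cx"],v/k-c["cy"]])/c["fx"];th=np.hypot(*x)
    d=np.r_[x/th*np.sin(th),np.cos(th)];M=c["mount"]
    o=s["eef_pos"]+Rt.apply(M[:3,3]);d=Rt.apply(M[:3,:3]@d);return o+d*(z-o[2])/d[2]
def wproj(P,s,Rt,k=1.):
    c=r.calibration("wrist");M=c["mount"];P=np.atleast_2d(P)
    X=(Rt.inv().apply(P-s["eef_pos"])-M[:3,3])@M[:3,:3]
    rr=np.hypot(X[:,0],X[:,1])+1e-9;th=np.arctan2(rr,X[:,2])
    return k*(X[:,:2]/rr[:,None]*th[:,None]*c["fx"]+[c["cx"],c["cy"]])
E
python3 - <<'E'
from h import *
np.set_printoptions(precision=1,suppress=True)
for n,u,v,z in[("top",566,342,68),("top",559,343,20),("scene",201,377,68),("scene",208,398,22),("top",341,305,100),("scene",464,249,100),("top",466,317,68),("top",464,319,20),("scene",335,330,68),("top",441,215,105),("top",228,368,62),("scene",503,188,62),("top",422,396,5)]:print(n,u,v,onplane(n,u,v,z))
s,Rt=pose();print(Rt.as_matrix())
E
```

```text
top 566 342 [ 502.8 -309.4   68. ]
top 559 343 [ 503.4 -307.4   20. ]
scene 201 377 [ 513.8 -305.2   68. ]
scene 208 398 [ 513.1 -307.1   22. ]
top 341 305 [576.1 114.4 100. ]
scene 464 249 [583.2 117.  100. ]
top 466 317 [ 553.2 -120.5   68. ]
top 464 319 [ 553.5 -121.5   20. ]
scene 335 330 [ 563.2 -120.5   68. ]
top 441 215 [742.9 -74.5 105. ]
top 228 368 [464.  330.2  62. ]
scene 503 188 [473.3 332.7  62. ]
top 422 396 [404.3 -36.5   5. ]
[[ 0.5 -0.   0.9]
 [-0.9  0.   0.5]
 [-0.  -1.  -0. ]]
```

Request:
servo_tool(
  motion=[
    [1,-0.02,0.01,0.052,0,0.45,0],
    [1,-0.04,0.02,0.105,0,0.9,0],
    [1,-0.06,0.03,0.157,0,1.35,0],
    [1,-0.08,0.04,0.209,0,1.8,0],
    [1,-0.1,0.05,0.262,0,2.25,0],
    [1,-0.121,0.06,0.314,0,2.697,0],
    [1,-0.121,0.06,0.314,0,2.697,0],
    [1,-0.121,0.06,0.314,0,2.697,0],
    [1,-0.121,0.06,0.314,0,2.697,0],
  ],
)

```text
clock: 1.23
eef_pos: [507.8, -307.7, 171.4]
tcp_rot: [-1.571, -0.0, -1.572]
contact_force: [-0.2, -0.3, -1.0]
opening: 1.002
```

Run:
```python
from h import *
np.set_printoptions(precision=3,suppress=True)
s,Rt=pose();print(s["eef_pos"],s["tcp_rot"],s["qpos"])
im=r.grab_frame("wrist")
cv2.imwrite("pics/w1.png",cv2.resize(im[:,:,::-1],(800,600),interpolation=cv2.INTER_CUBIC))
```

```text
[ 507.8   -307.706  171.437] [-1.571 -0.    -1.572] [-0.547  0.368  1.757 -0.     1.016  1.025]
```

View pics/w1.png

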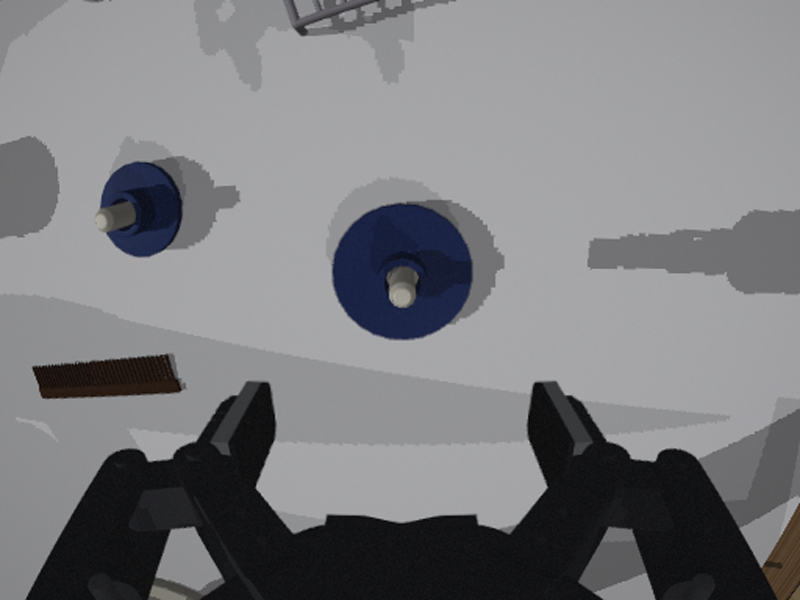

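The wrist view shows the wide set squarely ahead: stem tip disc centre at about (402,296), plate ellipse x 333–472 and y 204–340.

Run:
```python
from h import *
np.set_printoptions(precision=1,suppress=True)
s,Rt=pose()
print(wray(402,296,68,s,Rt,1.5625),wray(402.5,271,22,s,Rt,1.5625))
for P in([508,-307,68],):print(wproj(P,s,Rt,1.5625))
a=[wray(u,v,22,s,Rt,1.5625) for u,v in((333,271),(472,271),(402,204),(402,340))];print(np.array(a))
```

```text
[ 508. -310.   68.] [ 510.1 -310.5   22. ]
[[396.6 296.1]]
[[ 510.3 -265.1   22. ]
 [ 510.2 -356.    22. ]
 [ 553.8 -310.2   22. ]
 [ 461.5 -310.2   22. ]]
```

Request:
servo_tool(
  motion=[
    [1,0.0024,0.04,0.0005,0,0,0],
    [0.5,0.0024,0.08,0.0005,0,0,0],
    [0.0,0.0024,0.11,0.0005,0,0,0],
    [-0.3,0.0024,0.125,0.0005,0,0,0],
    [-0.3,0.0024,0.126,0.0005,0,0,0],
    [-0.3,0.0024,0.126,0.0005,0,0,0],
    [-0.3,0.0024,0.126,0.0005,0,0,0],
    [-0.3,0.0024,0.126,0.0005,0,0,0],
  ],
  grip_force=30,
)

```text
clock: 2.28
eef_pos: [509.4, -309.4, 46.1]
tcp_rot: [-1.57, -0.001, -1.571]
contact_force: [0.3, -0.5, 0.1]
opening: 0.351
```

Run:
```python
from h import *
cv2.imwrite("pics/w2.png",cv2.resize(r.grab_frame("wrist")[120:384,96:416,::-1],(800,660),interpolation=cv2.INTER_CUBIC)[:600])
```

```text
(no output)
```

View pics/w2.png

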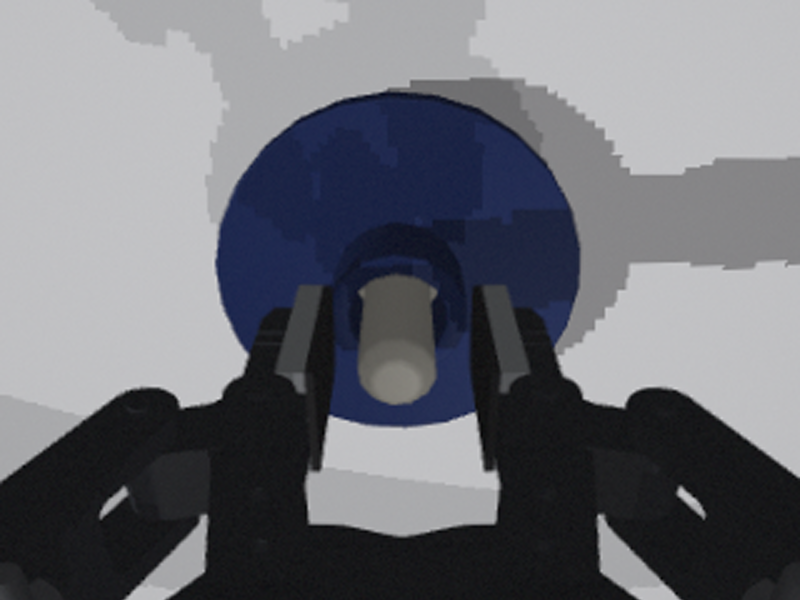

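Stem tip at (398,380) sits midway between the pads (328 and 475), with the collar below the fingertips. I'm closing now.

Request:
servo_tool(
  motion=[
    [-0.6,0,0,0,0,0,0],
    [-1,0,0,0,0,0,0],
    [-1,0,0,0,0,0,0],
    [-1,0,0,0,0,0,0],
    [-1,0,0,0,0,0,0],
    [-1,0,0,0,0,0,0],
  ],
  grip_force=40,
)

```text
clock: 3.08
eef_pos: [509.1, -309.1, 45.5]
tcp_rot: [-1.571, 0.0, -1.571]
contact_force: [0.2, 2.5, 6.0]
opening: 0.168
```

Run:
```python
from h import *
np.set_printoptions(precision=1,suppress=True)
s,Rt=pose();print(s["eef_pos"],s["opening"],s["contact_force"])
cv2.imwrite("pics/w3.png",cv2.resize(r.grab_frame("wrist")[120:384,96:416,::-1],(800,660),interpolation=cv2.INTER_CUBIC)[:600])
```

```text
[ 509.1 -309.1   45.5] 0.16795464220307432 [0.2 2.5 6. ]
```

Request:
servo_tool(
  motion=[
    [-1,0,-0.004,0,0,0,0],
    [-1,0,-0.012,0,0,0,0],
    [-1,0,-0.025,0,0,0,0],
    [-1,0,-0.045,0,0,0,0],
    [-1,0,-0.07,0,0,0,0],
    [-1,0,-0.095,0,0,0,0],
    [-1,0,-0.12,0,0,0,0],
    [-1,0,-0.14,0,0,0,0],
    [-1,0,-0.152,0,0,0,0],
    [-1,0,-0.155,0,0,0,0],
    [-1,0,-0.155,0,0,0,0],
  ],
)

```text
clock: 4.5
eef_pos: [508.7, -309.0, 199.9]
tcp_rot: [-1.571, 0.0, -1.571]
contact_force: [0.3, -0.4, -1.1]
opening: 0.17
```

Request:
servo_tool(
  motion=[
    [-1,-0.01,0,0.002,0,0,0],
    [-1,-0.035,0,0.01,0,0,0],
    [-1,-0.07,0,0.02,0,0,0],
    [-1,-0.11,0,0.03,0,0,0],
    [-1,-0.15,0,0.04,0,0,0],
    [-1,-0.19,0,0.05,0,0,0],
    [-1,-0.23,0,0.06,0,0,0],
    [-1,-0.265,0,0.068,0,0,0],
    [-1,-0.29,0,0.07,0,0,0],
    [-1,-0.3,0,0.07,0,0,0],
    [-1,-0.3,0,0.07,0,0,0],
    [-1,-0.3,0,0.07,0,0,0],
  ],
)

```text
clock: 6.0
eef_pos: [578.7, -9.9, 200.1]
tcp_rot: [-1.571, -0.0, -1.571]
contact_force: [0.0, -0.3, -1.5]
opening: 0.167
```

Run:
```python
from h import *
np.set_printoptions(precision=3,suppress=True)
s,Rt=pose();print(s["eef_pos"],s["tcp_rot"],s["opening"],s["contact_force"])
im=r.grab_frame("wrist")
im=cv2.convertScaleAbs(im,alpha=1.8,beta=20)
cv2.imwrite("pics/w4.png",cv2.resize(im[:,:,::-1],(800,600),interpolation=cv2.INTER_CUBIC))
```

```text
[578.726  -9.876 200.139] [-1.571 -0.    -1.571] 0.16671709747911587 [ 0.039 -0.253 -1.547]
```

View pics/w4.png

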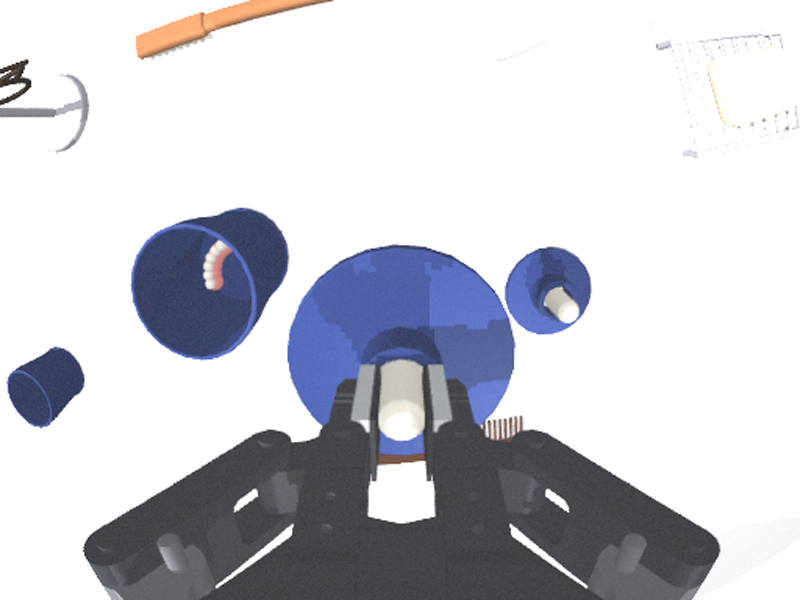

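The lid is held upright. The tall pot's rim ellipse spans x 132–257 and y 222–358; the stem tip is at about (402,425) and the held plate spans x 288–515.

Run:
```python
from h import *
from scipy.optimize import least_squares
np.set_printoptions(precision=2,suppress=True)
s,Rt=pose()
def fit(pts,z,rad,g):
    W=np.array([wray(u,v,z,s,Rt,1.5625) for u,v in pts])[:,:2]
    q=least_squares(lambda p:np.hypot(*(W-p).T)-rad,g);print(q.x,q.fun)
fit([(132,283),(203,358),(190,223),(257,290),(158,236),(150,333)],100,43,[580,116])
# held plate top: TCP-22.. ; lid frame z=22 -> TCP z - (45.5-22)
fit([(288,350),(515,350),(402,245),(330,275),(475,275)],200.1-23.5,46.5,[578,-10])
print(wray(402,425,200.1+22.5,s,Rt,1.5625))
# top view check
im=r.grab_frame("top"); cv2.imwrite("pics/t2.png",cv2.resize(cv2.convertScaleAbs(im[140:260,140:300,::-1],alpha=2,beta=20),(800,600),interpolation=cv2.INTER_CUBIC))
```

```text
[580.82 110.92] [-0.25 -2.35 -0.13 -1.45 -2.44 -0.18]
[576.45 -11.85] [-0.69 -0.86  1.56 -0.99 -0.69]
[578.49 -11.78 222.6 ]
```

Request:
servo_tool(
  motion=[
    [-1,-0.015,0,-0.012,0,0,0],
    [-1,-0.04,0,-0.032,0,0,0],
    [-1,-0.07,0,-0.057,0,0,0],
    [-1,-0.1,0,-0.082,0,0,0],
    [-1,-0.118,0,-0.097,0,0,0],
    [-1,-0.122,0,-0.1,0,0,0],
    [-1,-0.122,0,-0.1,0,0,0],
    [-1,-0.122,0,-0.1,0,0,0],
  ],
)

```text
clock: 7.1
eef_pos: [479.4, 112.4, 200.4]
tcp_rot: [-1.57, -0.0, -1.571]
contact_force: [0.3, -0.2, -1.8]
opening: 0.17
```

Run:
```python
from h import *
np.set_printoptions(precision=3,suppress=True)
s,Rt=pose();print(s["eef_pos"],s["tcp_rot"],s["opening"],s["contact_force"])
im=r.grab_frame("wrist")
im=cv2.convertScaleAbs(im,alpha=1.8,beta=20)
cv2.imwrite("pics/w5.png",cv2.resize(im[:,:,::-1],(800,600),interpolation=cv2.INTER_CUBIC))
```

```text
[479.441 112.378 200.364] [-1.57  -0.    -1.571] 0.17014289050923093 [ 0.253 -0.244 -1.806]
```

View pics/w5.png

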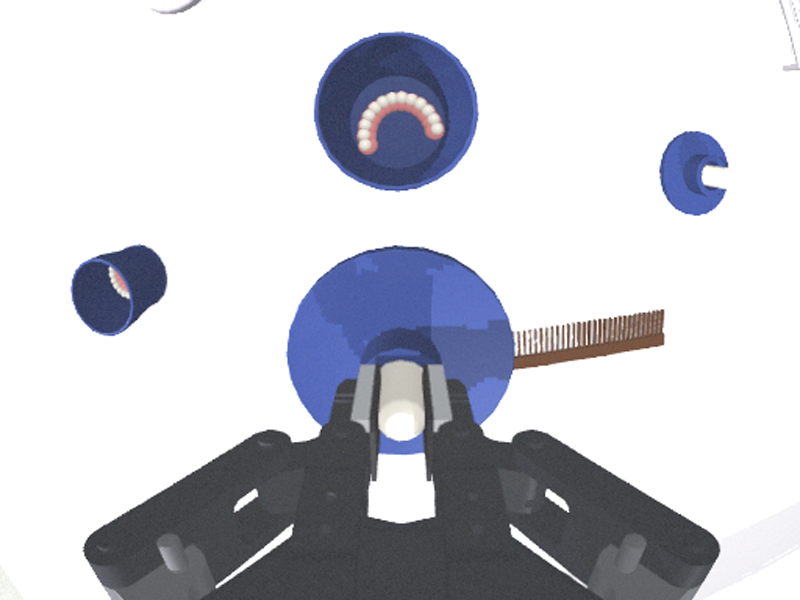

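The pot rim ellipse spans x 315–478 and y 32–190, and the whole view is clear.

Run:
```python
from h import *
from scipy.optimize import least_squares
np.set_printoptions(precision=2,suppress=True)
s,Rt=pose()
def fit(pts,z,rad,g):
    W=np.array([wray(u,v,z,s,Rt,1.5625) for u,v in pts])[:,:2]
    q=least_squares(lambda p:np.hypot(*(W-p).T)-rad,g);print(q.x,q.fun)
fit([(315,112),(478,112),(397,32),(397,190),(337,58),(456,58)],100,43,[580,116])
fit([(288,350),(515,350),(402,245),(330,275),(475,275)],200.4-23.5,46.5,[480,112])
print(wray(402,425,200.4+22.5,s,Rt,1.5625))
```

```text
[579.75 113.  ] [-1.11 -1.06 -0.42 -1.81 -0.97 -1.01]
[477.1  110.48] [-0.75 -0.92  1.58 -0.99 -0.69]
[479.27 110.54 222.9 ]
```

Request:
servo_tool(
  motion=[
    [-1,-0.0005,0,0.01,0,0,0],
    [-1,-0.001,0,0.03,0,0,0],
    [-1,-0.0015,0,0.055,0,0,0],
    [-1,-0.002,0,0.08,0,0,0],
    [-1,-0.002,0,0.097,0,0,0],
    [-1,-0.002,0.005,0.101,0,0,0],
    [-1,-0.002,0.015,0.101,0,0,0],
    [-1,-0.002,0.028,0.101,0,0,0],
    [-1,-0.002,0.04,0.101,0,0,0],
    [-1,-0.002,0.047,0.101,0,0,0],
    [-1,-0.002,0.05,0.101,0,0,0],
    [-1,-0.002,0.05,0.101,0,0,0],
  ],
)

```text
clock: 8.65
eef_pos: [579.9, 114.9, 150.3]
tcp_rot: [-1.571, -0.0, -1.571]
contact_force: [-0.1, 0.4, -1.4]
opening: 0.167
```

Request:
servo_tool(
  motion=[
    [-1,0,0.002,0,0,0,0],
    [-1,0,0.004,0,0,0,0],
    [-1,0,0.006,0,0,0,0],
    [-1,0,0.008,0,0,0,0],
    [-1,0,0.01,0,0,0,0],
    [-1,0,0.01,0,0,0,0],
  ],
)

```text
clock: 9.4
eef_pos: [579.8, 114.8, 140.1]
tcp_rot: [-1.571, -0.0, -1.571]
contact_force: [0.1, -0.5, -1.8]
opening: 0.169
```

Run:
```python
from h import *
im=r.grab_frame("wrist");im=cv2.convertScaleAbs(im[110:350,96:416],alpha=1.8,beta=20)
cv2.imwrite("pics/w6.png",cv2.resize(im[:,:,::-1],(800,600),interpolation=cv2.INTER_CUBIC))
```

```text
(no output)
```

View pics/w6.png

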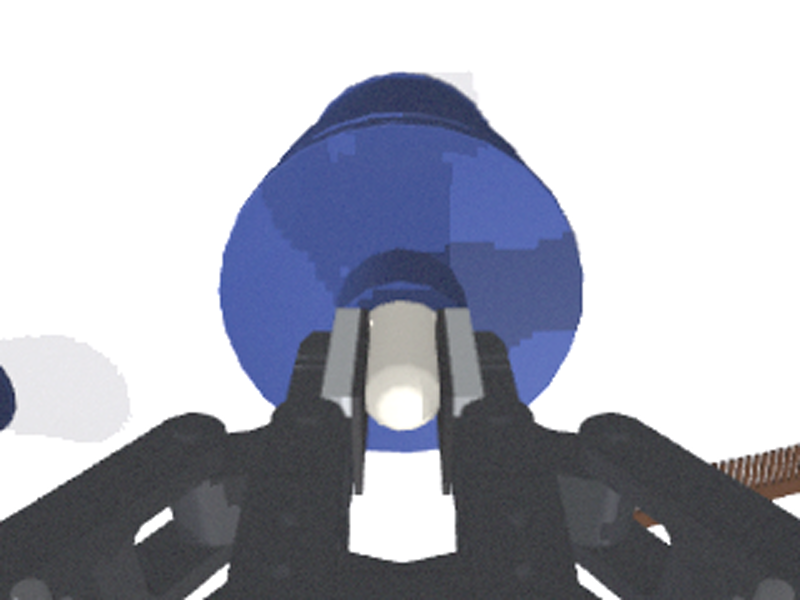

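The pot body is centred at about x 402 under the lid at x 401, with no contact force and the plug about 5 mm into the mouth. I'm lowering slowly.

Request:
servo_tool(
  motion=[
    [-1,0,0.0015,0,0,0,0],
    [-1,0,0.003,0,0,0,0],
    [-1,0,0.0045,0,0,0,0],
    [-1,0,0.006,0,0,0,0],
    [-1,0,0.007,0,0,0,0],
    [-1,0,0.007,0,0,0,0],
  ],
)

```text
clock: 10.2
eef_pos: [579.9, 114.9, 133.2]
tcp_rot: [-1.571, 0.0, -1.571]
contact_force: [-0.6, -0.1, -1.5]
opening: 0.165
```

Request:
servo_tool(
  motion=[
    [-1,0,0.0005,0,0,0,0],
    [-1,0,0.001,0,0,0,0],
    [-1,0,0.0015,0,0,0,0],
    [-1,0,0.0015,0,0,0,0],
  ],
)

```text
clock: 10.7
eef_pos: [579.9, 114.8, 131.8]
tcp_rot: [-1.571, -0.0, -1.571]
contact_force: [-0.1, -0.2, -1.3]
opening: 0.168
```

Request:
servo_tool(
  motion=[
    [-1,0,0.0004,0,0,0,0],
    [-1,0,0.0008,0,0,0,0],
    [-1,0,0.0012,0,0,0,0],
    [-1,0,0.0012,0,0,0,0],
  ],
)

```text
clock: 11.2
eef_pos: [580.1, 115.0, 131.4]
tcp_rot: [-1.57, 0.0, -1.571]
contact_force: [-1.7, 0.9, 6.5]
opening: 0.167
```

Contact came on at the expected seated height (131.4 against a predicted 131.5). I'm releasing.

Request:
servo_tool(
  motion=[
    [-0.6,0,0.0008,0,0,0,0],
    [-0.45,0,0.0008,0,0,0,0],
    [-0.2,0,0.0008,0,0,0,0],
    [0.0,0,0.0,0,0,0,0],
    [0.0,0,0.0,0,0,0,0],
    [0.0,0,0.0,0,0,0,0],
  ],
)

```text
clock: 11.95
eef_pos: [579.9, 114.9, 130.6]
tcp_rot: [-1.571, -0.0, -1.571]
contact_force: [-0.0, 0.4, 0.0]
opening: 0.499
```

Run:
```python
from h import *
im=r.grab_frame("wrist");im=cv2.convertScaleAbs(im[110:350,96:416],alpha=1.8,beta=20)
cv2.imwrite("pics/a.png",im[:,:,::-1])
b=cv2.convertScaleAbs(r.grab_frame("scene")[110:230,230:350],alpha=2.2,beta=25)
o=np.hstack([cv2.resize(im,(400,300),interpolation=cv2.INTER_CUBIC),cv2.resize(b,(400,400),interpolation=cv2.INTER_CUBIC)[:300]]) if 0 else np.hstack([np.vstack([cv2.resize(im,(400,300),interpolation=cv2.INTER_CUBIC),np.zeros((100,400,3),np.uint8)]),cv2.resize(b,(400,400),interpolation=cv2.INTER_CUBIC)])
cv2.imwrite("pics/c7.png",o[:,:,::-1])
```

```text
(no output)
```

View pics/c7.png

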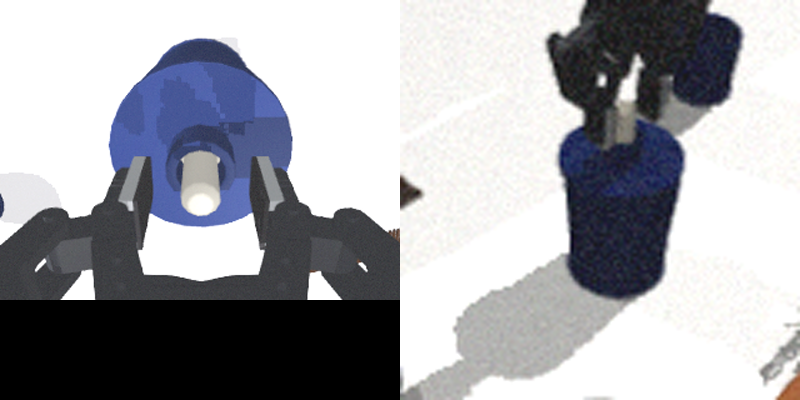

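Seen in both views, the lid is seated flush and level, and the stem is centred between the open fingers. I'm lowering around the collar, which stands at z 108–128.

Request:
servo_tool(
  motion=[
    [0.0,0,0.005,0,0,0,0],
    [0.0,0,0.01,0,0,0,0],
    [0.0,0,0.015,0,0,0,0],
    [0.0,0,0.018,0,0,0,0],
    [0.0,0,0.0205,0,0,0,0],
    [0.0,0,0.0205,0,0,0,0],
    [0.0,0,0.0205,0,0,0,0],
  ],
)

```text
clock: 12.92
eef_pos: [580.0, 114.9, 110.2]
tcp_rot: [-1.571, 0.0, -1.571]
contact_force: [0.3, 0.1, -0.4]
opening: 0.503
```

Request:
servo_tool(
  motion=[
    [-0.2,0,0,0,0,0,0],
    [-0.3,0,0,0,0,0,0],
    [-0.5,0,0,0,0,0,0],
    [-1,0,0,0,0,0,0],
    [-1,0,0,0,0,0,0],
    [-1,0,0,0,0,0,0],
  ],
  grip_force=25,
)

```text
clock: 13.68
eef_pos: [580.1, 114.9, 110.4]
tcp_rot: [-1.57, 0.0, -1.571]
contact_force: [-0.5, 1.2, 4.7]
opening: 0.362
```

Run:
```python
from h import *
im=r.grab_frame("wrist");im=cv2.convertScaleAbs(im[110:350,96:416],alpha=1.8,beta=20)
b=cv2.convertScaleAbs(r.grab_frame("scene")[110:230,230:350],alpha=2.2,beta=25)
o=np.hstack([np.vstack([cv2.resize(im,(400,300),interpolation=cv2.INTER_CUBIC),np.zeros((100,400,3),np.uint8)]),cv2.resize(b,(400,400),interpolation=cv2.INTER_CUBIC)])
cv2.imwrite("pics/c8.png",o[:,:,::-1])
```

```text
(no output)
```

View pics/c8.png

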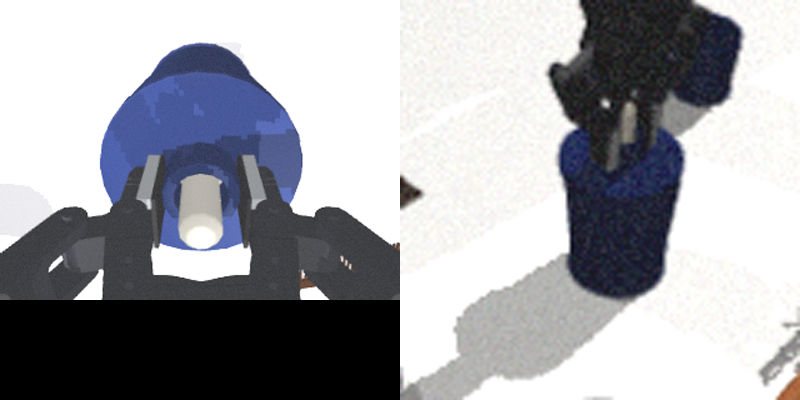

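The collar is gripped (opening 0.362, about 31 mm) with the stem standing free inside. I'm lifting straight up.

Request:
servo_tool(
  motion=[
    [-1,0,-0.0015,0,0,0,0],
    [-1,0,-0.004,0,0,0,0],
    [-1,0,-0.008,0,0,0,0],
    [-1,0,-0.012,0,0,0,0],
    [-1,0,-0.016,0,0,0,0],
    [-1,0,-0.02,0,0,0,0],
    [-1,0,-0.02,0,0,0,0],
  ],
)

```text
clock: 14.65
eef_pos: [580.1, 114.9, 130.5]
tcp_rot: [-1.57, 0.0, -1.571]
contact_force: [0.1, 0.2, -1.2]
opening: 0.363
```

Request:
servo_tool(
  motion=[
    [-1,0,-0.005,0,0,0,0],
    [-1,0,-0.012,0,0,0,0],
    [-1,0,-0.02,0,0,0,0],
    [-1,0,-0.03,0,0,0,0],
    [-1,0,-0.04,0,0,0,0],
    [-1,0,-0.052,0,0,0,0],
    [-1,0,-0.065,0,0,0,0],
    [-1,0,-0.08,0,0,0,0],
    [-1,0,-0.092,0,0,0,0],
    [-1,0,-0.1,0,0,0,0],
    [-1,0,-0.1,0,0,0,0],
    [-1,0,-0.1,0,0,0,0],
  ],
)

```text
clock: 16.15
eef_pos: [579.6, 114.8, 229.6]
tcp_rot: [-1.572, -0.0, -1.571]
contact_force: [-0.0, -0.0, -1.5]
opening: 0.363
```

Run:
```python
from h import *
im=r.grab_frame("wrist");im=cv2.convertScaleAbs(im[:,60:452],alpha=1.8,beta=20)
b=cv2.convertScaleAbs(r.grab_frame("scene")[50:250,200:360],alpha=2.2,beta=25)
o=np.hstack([cv2.resize(im,(408,400),interpolation=cv2.INTER_CUBIC),cv2.resize(b,(320,400),interpolation=cv2.INTER_CUBIC)])
cv2.imwrite("pics/c9.png",o[:,:,::-1])
```

```text
(no output)
```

View pics/c9.png

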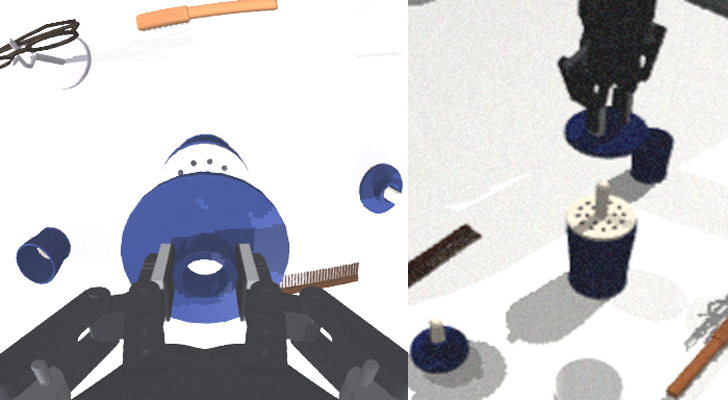

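The cap is level in the gripper, well above the stem tip. The drainer lid sits flush in the pot and everything else is where it was.

```bash
python3 -c "
from rig import r
s=r.sense();print(s['clock'],s['opening'],abs(s['qvel']).max())
r.sign_off()"
```

```text
16.25 0.3660427213832132 0.0010305997059667556
the job is handed in; nothing more can be done
```

I carried the wide lid set to the tall pot by its stem, lowered it until it seated and let go. I then lifted the cap alone straight up by its collar and handed the job in at 16.25 s, still holding it.

- **Seating:** contact came on with a push of about 8 N, at a tool height of 131.4 mm against a predicted 131.5 mm. The scene view showed the lid flush and level.
- **Cap:** it is held level about 120 mm above where it was nested, so it is well clear of the stem's tip. The gripper opening was steady at 0.36, which fits the 32 mm collar.
- **Last pictures:** the drainer lid sits flush in the pot with its stem upright. The pot and the neighbouring objects in view had not visibly moved.
- **Disagreements:** the fixed cameras differed by up to about 10 mm in x, so I used the wrist camera for the final positions. In the close wrist view the held lid read about 2 mm off the tool position in y, which I allowed for when placing it.

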